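# Let off the ratchet clamp and take out the glued block

## Robot

A 6-joint arm with a two-finger parallel gripper is mounted at the origin on the work surface. World frame = base frame: x ahead of the robot, y to its left, z up, the work surface at z = 0. Lengths are in mm, angles in rad, forces in N, time in s.
With the tool pointing down it reaches from about 325 to 900 mm from the base axis. Payload 6.1 kg.
Tool frame: the origin (TCP) lies between the finger pads; the fingertips stand tips_ahead ahead of it and the grasp point (between the pads) lies 8 mm behind it (tips_ahead is the distance from the TCP to the fingertips, in mm); z points along the fingers, y is the direction in which the jaws open and shut (so a half turn about z gives the same grasp; the last joint's range is limited). The gripper opens to 87 mm and grips with 3 to 60 N. Pads are 19 mm wide; open, the fingers measure 117 mm over their backs; the gripper's body (75 mm by 190 mm) begins 51 mm behind the grasp point.
Start: joints at [-1.244, 0.22, 1.526, -0, 1.395, -0.126], TCP at [273.42, -562.012, 233.538] pointing down, gripper open.
Joint ranges: [-2.98, 2.98], [-0.91, 2.08], [0.09, 2.57], [-1.24, 4.39], [0.2, 2.65], [-2.68, 2.68]. Speed limits (rad/s): [2.57, 2.57, 3.01, 3.14, 3.14, 3.14].

## Interface

Orientations are given as a 3x3 rotation matrix whose columns are the frame's x, y, z axes.
In Python, from station import * gives the robot as it stands. Calls block until the motion is done:
- goto(position, orientation): joint-space move of the TCP to a pose.
- move_l(position, attitude=None, rate=150, max_force=None): straight line of the TCP; attitude=None keeps the orientation; rate is the mean speed in mm/s. With max_force (N) it stops when the force on the tool has changed by that much, and returns True; else False.
- movej(angles): joint-space move.
- release() and grasp(newtons=None): open the fingers fully, or close them until they stop; newtons is the grip in N (None keeps the last).
- wait(seconds).
- solve_ik(position, orientation): joint angles nearest the present ones, or None.
- read_state(): the state.
- read_camera(name): name is "side" or "top" or "wrist"; returns a dict with "pixels" (384x512x3 uint8, blue, green, red), "intrinsics" (3x3 intrinsics, pixels), "distortion" ([k1, k2, p1, p2, k3] as OpenCV has them; the pictures are not rectified), "view" (4x4, takes a point from world to camera coordinates). Camera axes: x right, y up, looking along -z (the intrinsics and any distortion apply to the point x, -y, -z); pixel columns grow to the right and rows downward; lengths in mm; the calibration is good to about 2 mm. A picture is of the moment at which its call begins. There is no depth.
A pose or a line that the arm cannot do raises MotionError and nothing moves.
- job_done(): hands the job in, once; it reports no verdict.
Trained networks look in a picture, given as the dict that the camera call returned (one of the last four; its "shot" number tells which), for a name from the list of things; names that differ only in an ending like _2 or _b are one class to them, and where a whole thing is asked for, a point or a joint stands for the part that bears it (a point fixed in the world has none). Each returns a list of dicts, best first, with "p" (0 to 1); they miss things now and then, are a little off and sometimes report something else, mostly with a low value. They report only what shows in the picture. A call takes as long as a camera call. They do not tell look-alikes from the thing itself.
- silhouettes(picture, target): "pixels" (384x512 bool, what is visible of it).
- place_of(picture, target): "position" ([x, y, z] in mm, in world coordinates, good to about 4 mm: a listed point, or the origin of a listed thing).
The state is a dict: "t": time; "joints": joint angles; "joint_velocities": joint speeds; "effort": joint torques, N m; "tcp_pos": TCP position; "eef_rot": TCP orientation; "force": force on the tool from outside, world axes, zero at the start; "ft_torque": the same for the moment, N m; "grip_width": finger opening in mm.
Only numpy, scipy, OpenCV 4.12 (cv2) and the standard library are available. Lean on these libraries where they do the work, as an engineer would, in place of code of your own. Each camera call takes 0.05 s, during which the arm holds its last target.

## Task

The glued block in the ratchet clamp has set. With a fingertip, ease the pawl's thumb lever in towards the clamp's middle until the pawl lifts off the ratchet wheel, and keep it off until the jaw has backed all the way; never load the clamp with more than 15 N, its printed lever breaks easily. Only then lift the block out and set it down, standing upright, inside the open tray, without dropping it or disturbing the tape, glue and scraper.

Things in the scene. Friction and masses are not known exactly. Their poses are not given: they have to be found in the camera images.
- clamp: Aluminium ratchet clamp, fixed. Origin: under its base plate (x -67 to 67, y -152 to 132, 12 thick; clamp frame, mm). It closes along y: fixed jaw at -y with sprung rubber pad (face y -112), moving jaw on two rods (front face y -68 while clamped), both 74 wide, tops z 46. Gear housing at +y, top z 46. More than 15 N from the robot on any part of it, pinching included, breaks it.
- ratchet_axis (a point): Centre of the flat steel ratchet wheel on the gear housing, clamp x 0, y 77, at the wheel's underside z 48: 78 mm across, 10 thick, 14 teeth, black star knob on top (46 across, top z 82). A spring in the housing always pulls the jaw open through this wheel; only the pawl stops it.
- pawl_pivot (a point): Upright shaft at clamp x 38.5, y 32 (point at z 48), fixed axis. The steel pawl on it reaches 45 mm to +y, its nose sprung into the wheel's teeth at the wheel's +x side. Above the pawl a white printed thumb lever is clamped on the shaft and reaches 50 mm to -y, arm top z 65, with an upright post at its end. If let go early, the pawl drops into the next tooth.
- post_range (a point): Middle of where the thumb lever's post (round, 12 mm, z 59 to 99) may stand: clamp x 39.5, y -17, z 82. The lever was clamped by eye: the post's centre is within 18 mm in x (2 in y) of this, so feel for it from +x. Push it to -x about the pivot: 2.5 N, up to 7 N to break free, then 4 N; the wheel lets go after 7 to 9 mm, a rubber stop comes at 9.5 mm (10 N per mm beyond).
- jaw (a joint): How far the moving jaw has backed off, in m: 0 clamped on the block, 0.0264 fully back against its stop. While the pawl is held off it backs off by itself, damped, in about 4 s.
- block: The glued part: a white printed block of two halves with a bearing bore in its top, 40 mm (its x) by 44 mm (its y, between the jaws) by 70 mm high, 60 to 120 g. Origin: centre of its underside; z up. It stands on the clamp's base plate at clamp x 0, y -90, z 12; its x faces are free of the jaws, and it stands 24 mm higher than they do.
- tray: Open shallow grey tray, fixed, 130 mm (its x) by 180 mm (its y), walls 25 mm high and 4 mm thick. Origin: centre of its underside; inner floor at z = 4 mm.
- tape: Bystander: loose cream roll of masking tape lying flat, 100 mm across, 24 mm high. Origin: centre of its underside.
- glue: Bystander: loose small white glue bottle with a black cap, 40 mm diameter, 110 mm high. Origin: centre of its underside.
- scraper: Bystander: loose scraper with wooden handle lying flat along its own x, 240 mm long. Origin: middle of its length, on its underside.
There are look-alikes about, which are no part of the job. Of the things that look like the block, the largest one is meant.

How it is judged:
By the outcome, as a careful person would: the job done as asked, in the order asked, and still so for the second after the job is handed in, with the robot touching nothing.
It also fails if it takes over 61 s, if anything falls off the work surface, if the arm or the gripper's body presses on something with over 40 N, if the wrist force passes 120 N, or if a joint passes its speed limit or range.

## Working session

There is one attempt and no reset: what is moved stays moved. The work goes in short steps, each a Python script; the robot and the scene stay as the last script left them, time stands still between calls to the robot, and variables do not carry over. Pictures are saved under pics/ and viewed, and the job is handed in when it is done.

```bash
ls; mkdir -p pics
python3 - <<'E'
from station import *
import cv2,numpy as np
s=read_state(); print(s)
for n in ["side","top","wrist"]:
    p=read_camera(n); cv2.imwrite(f"pics/{n}0.png",p["pixels"]); print(n,p["intrinsics"],p["distortion"],p["view"])
    for t in (["clamp","ratchet_axis","pawl_pivot","post_range","block","tray","tape","glue","scraper"] if n!="wrist" else []):
        print(t,[(np.round(d["position"]).tolist(),round(d["p"],2)) for d in place_of(p,t)])
print(read_state()["t"])
E
```

```text
pics
{'t': 0.0, 'joints': array([-1.24409035e+00,  2.21208390e-01,  1.52762378e+00, -1.65936981e-05,
        1.39469864e+00, -1.26090929e-01]), 'joint_velocities': array([ 0.00107757, -0.00025013, -0.00147567, -0.00184373,  0.00161941,
        0.00027964]), 'effort': array([ 7.50413565e-04, -4.94615936e+01, -3.87370598e+01,  7.01963995e-02,
        5.73476928e-02, -1.54969152e-04]), 'tcp_pos': array([ 273.22743768, -561.44080596,  232.44151917]), 'eef_rot': array([[ 8.99225818e-01,  4.37484310e-01, -6.37476706e-04],
       [ 4.37484715e-01, -8.99223984e-01,  1.83039674e-03],
       [ 2.27535510e-04, -1.92482632e-03, -9.99998122e-01]]), 'force': array([ 0.37819598, -1.06708588,  0.16830138]), 'ft_torque': array([-0.05707435,  0.01131183,  0.00408414]), 'grip_width': 87.369362826656}
side [[399.6055845    0.         256.84287489]
 [  0.         399.6055845  187.69909068]
 [  0.           0.           1.        ]] [-0.04519389  0.          0.          0.          0.        ] [[ 9.99740043e-01 -2.07866387e-02  9.36813385e-03 -5.83047476e+02]
 [ 5.03012049e-03  6.01839349e-01  7.98601337e
[... 1266 characters left out ...]
0.0, -394.0, -6.0], 0.83), ([348.0, -270.0, -0.0], 0.6)]
tray [([547.0, 182.0, -1.0], 0.95)]
tape [([759.0, 265.0, 4.0], 0.67)]
glue [([773.0, 58.0, 0.0], 0.76), ([547.0, 182.0, -3.0], 0.23)]
scraper [([752.0, -262.0, -1.0], 0.63)]
wrist [[313.42743876   0.         259.56288602]
 [  0.         313.42743876 184.47727958]
 [  0.           0.           1.        ]] [-0.05654091  0.          0.          0.          0.        ] [[ 4.37100534e-01 -8.99412631e-01 -2.04694061e-04 -6.24726322e+02]
 [ 8.60280359e-01  4.18149238e-01 -2.91665766e-01  3.35715022e+01]
 [ 2.62413467e-01  1.27311168e-01  9.56520276e-01 -3.91742077e+02]
 [ 0.00000000e+00  0.00000000e+00  0.00000000e+00  1.00000000e+00]]
1.05
```

View pics/side0.png

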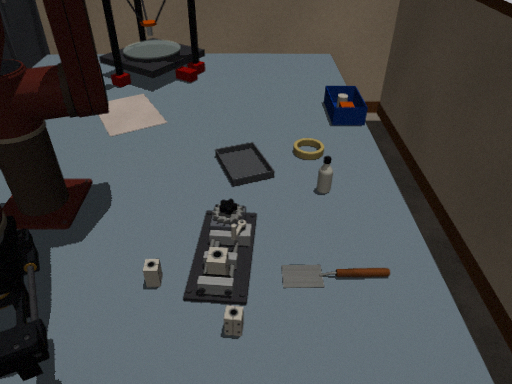

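View pics/top0.png

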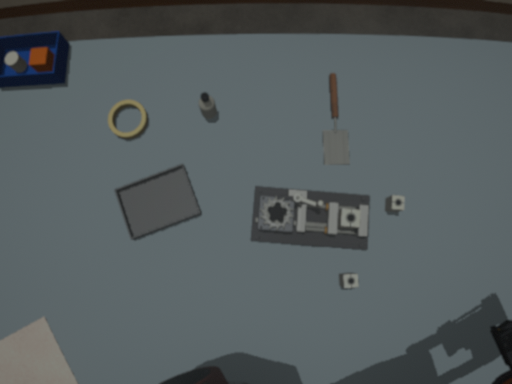

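View pics/wrist0.png

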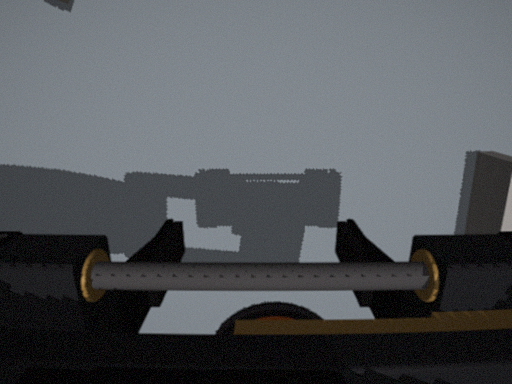

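Run:
```python
import cv2
a=cv2.imread("pics/top0.png")[170:260,240:420]; cv2.imwrite("pics/topc.png",cv2.resize(a,None,fx=4.4,fy=4.4,interpolation=cv2.INTER_CUBIC))
a=cv2.imread("pics/side0.png")[190:340,130:280]; cv2.imwrite("pics/sidec.png",cv2.resize(a,None,fx=4,fy=4,interpolation=cv2.INTER_CUBIC))
```

```text
(no output)
```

View pics/topc.png

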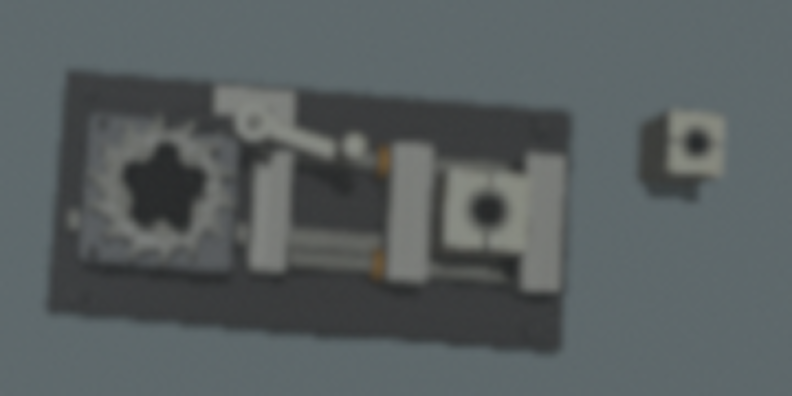

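View pics/sidec.png

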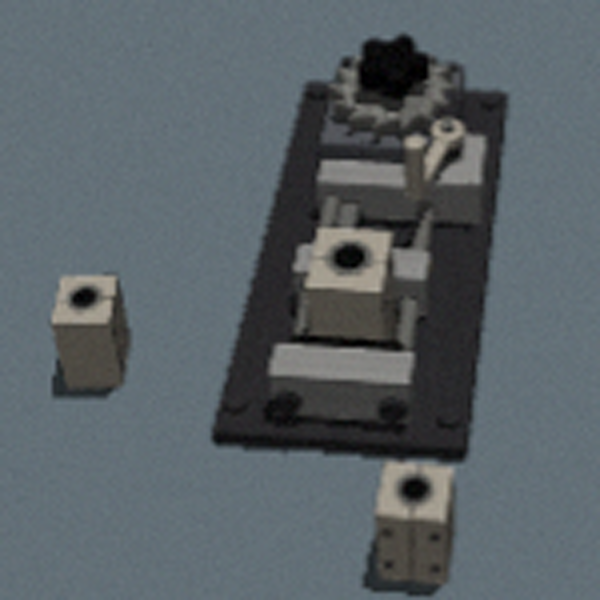

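```bash
cat > h.py <<'E'
import numpy as np,cv2
K={'side':(399.6055845,256.84287489,187.69909068,-0.04519389,[[ 9.99740043e-01,-2.07866387e-02,9.36813385e-03,-5.83047476e+02],[5.03012049e-03,6.01839349e-01,7.98601337e-01,-4.22970680e+01],[-2.22383490e-02,-7.98346612e-01,6.01787456e-01,-1.08730836e+03]]),
'top':(409.00374918,252.39207107,186.18605523,-0.14796185,[[-1.42959545e-02,-9.99897721e-01,4.16932684e-04,-4.19541126e+01],[9.86412579e-01,-1.40348986e-02,1.63686427e-01,-5.75221858e+02],[-1.63663834e-01,2.75132136e-03,9.86512331e-01,-9.12157370e+02]])}
def cam(n):
    if isinstance(n,dict): return n['intrinsics'],np.array(n['distortion']),np.array(n['view'])[:3]
    f,cx,cy,k,V=K[n]; return np.array([[f,0,cx],[0,f,cy],[0,0,1]]),np.array([k,0,0,0,0]),np.array(V)
def ray(n,uv):
    k,d,V=cam(n); p=cv2.undistortPoints(np.array([[uv]],float),k,d)[0,0]
    R,t=V[:,:3],V[:,3]; return -R.T@t, R.T@np.array([p[0],-p[1],-1.])
def onz(n,uv,z):
    o,d=ray(n,uv); return o+d*(z-o[2])/d[2]
def tri(obs):
    A=np.zeros((3,3));b=np.zeros(3)
    rs=[ray(*o) for o in obs]
    for o,d in rs:
        d=d/np.linalg.norm(d);P=np.eye(3)-np.outer(d,d);A+=P;b+=P@o
    x=np.linalg.solve(A,b)
    return x,[np.linalg.norm(np.cross(x-o,d/np.linalg.norm(d))) for o,d in rs]
def proj(n,X):
    k,d,V=cam(n); c=V[:,:3]@np.asarray(X,float)+V[:,3]
    return cv2.projectPoints(np.array([[c[0],-c[1],-c[2]]]),np.zeros(3),np.zeros(3),k,d)[0][0,0]
E
python3 - <<'E'
from h import *
T=lambda u,v:(240+u/4.4-.4,170+v/4.4-.4)
S=lambda u,v:(130+u/4-.4,190+v/4-.4)
np.set_printoptions(precision=1,suppress=True)
print("post",tri([('top',T(355,141)),('side',S(415,142))]))
print("bore",tri([('top',T(488,211)),('side',S(350,257))]))
print("knob",tri([('top',T(166,185)),('side',S(395,65))]))
tc=[T(68,72),T(572,112),T(558,352),T(50,312)]
sc=[S(506,94),S(466,450),S(216,436),S(307,84)]
A=[onz('top',p,12) for p in tc];B=[onz('side',p,12) for p in sc]
for a,b in zip(A,B): print(a,b)
loc=np.array([[67,132],[67,-152],[-67,-152],[-67,132]],float)
for P in (A,B):
    P=np.array(P)[:,:2];q=loc-loc.mean(0);p=P-P.mean(0)
    th=np.arctan2((q[:,0]*p[:,1]-q[:,1]*p[:,0]).sum(),(q*p).sum())
    R=np.array([[np.cos(th),-np.sin(th)],[np.sin(th),np.cos(th)]]);o=P.mean(0)-R@loc.mean(0)
    print(th,o,(P-o-loc@R.T))
E
```

```text
post (array([ 527.8, -200.2,   97.6]), [np.float64(1.5251415694536195), np.float64(1.525141569453702)])
bore (array([ 493.9, -270.5,   80.6]), [np.float64(0.2131061690362121), np.float64(0.21310616903619814)])
knob (array([ 511.1, -105.6,   74.1]), [np.float64(0.04321307291807898), np.float64(0.04321307291803218)])
[580.9 -56.7  12. ] [579.9 -60.8  12. ]
[ 554.3 -337.8   12. ] [ 553.9 -341.6   12. ]
[ 421.7 -322.8   12. ] [ 424.2 -331.5   12. ]
[449. -45.  12.] [449.2 -49.5  12. ]
-0.09718254220219569 [ 502.4 -180.6] [[-1.  -1. ]
 [-0.1  0.6]
 [ 0.7  2.6]
 [ 0.5 -2.2]]
-0.08888762946249837 [ 502.7 -185.9] [[-1.2 -0.4]
 [-2.   1.6]
 [ 1.8 -0.1]
 [ 1.5 -1. ]]
```

```bash
cat >> h.py <<'E'
TH=-0.093; O=np.array([502.5,-182.5])
c,s=np.cos(TH),np.sin(TH); R2=np.array([[c,-s],[s,c]])
def W(x,y,z): return np.append(O+R2@[x,y],z)
def C(p): return np.append(R2.T@(np.asarray(p)[:2]-O),p[2])
def down(yaw): # tool x at yaw, z down
    x=np.array([np.cos(yaw),np.sin(yaw),0]);z=np.array([0,0,-1.]);return np.column_stack([x,np.cross(z,x),z])
E
python3 - <<'E'
from station import *
from h import *
np.set_printoptions(precision=2,suppress=True)
A=down(TH)
print(solve_ik(W(58,-16,160),A))
grasp(20)
goto(W(58,-16,160),A)
p=read_camera("wrist"); cv2.imwrite("pics/w1.png",p["pixels"])
move_l(W(58,-16,89),rate=100)
wait(0.3)
for i in range(4):
    s=read_state();print(s["t"],C(s["tcp_pos"]),s["force"],s["grip_width"]);wait(.03)
p=read_camera("side"); cv2.imwrite("pics/s1.png",cv2.resize(p["pixels"][150:350,100:340],None,fx=3,fy=3,interpolation=cv2.INTER_CUBIC))
E
```

```text
[-0.48  0.21  1.68 -0.    1.25  1.18]
5.4833 [ 58.4  -16.15  89.66] [ 0.38  0.1  -0.09] 0.3107048068088662
5.5167 [ 58.33 -16.09  89.55] [ 0.16  0.61 -0.6 ] 0.31086354266101257
5.55 [ 58.24 -16.08  89.45] [-0.49  0.21 -0.51] 0.26383812097657494
5.5833 [ 58.18 -16.07  89.36] [ 0.4  -0.86  1.03] 0.521758680703321
```

View pics/w1.png

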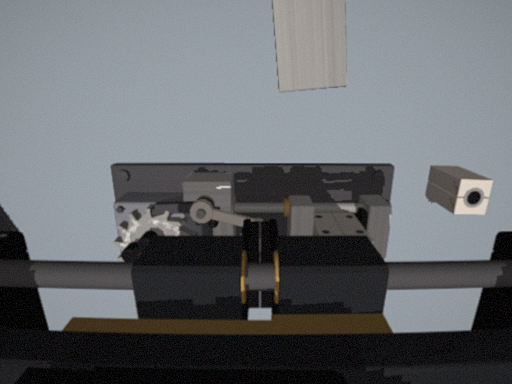

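View pics/s1.png

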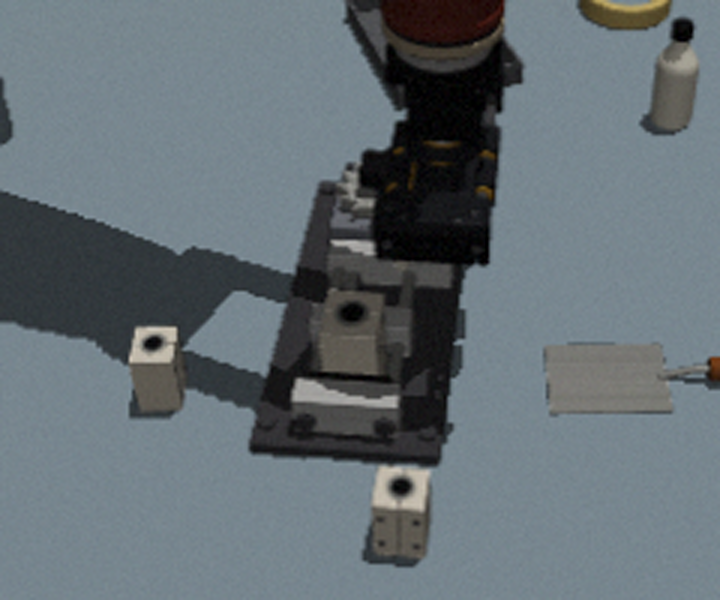

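Run:
```python
from station import *
from h import *
np.set_printoptions(precision=2,suppress=True)
print(move_l(W(35,-16,89),rate=12,max_force=2.5))
for i in range(6):
    s=read_state();print(s["t"],C(s["tcp_pos"]),R2.T@s["force"][:2],s["force"][2]);wait(.05)
```

```text
True
6.9917 [ 41.03 -15.96  88.89] [ 2.34 -0.71] 0.5728030238437988
7.0417 [ 41.   -16.    88.82] [ 0.84 -0.47] 0.7533517901356087
7.0917 [ 41.   -15.97  88.77] [ 2.74 -0.35] 1.7297194493265151
7.1417 [ 40.97 -15.94  88.68] [ 1.54 -0.7 ] 1.614602293614164
7.1917 [ 40.95 -15.93  88.65] [ 3.06 -0.75] 1.2328001279167016
7.2417 [ 40.91 -15.93  88.61] [ 2.6  -1.41] 2.6158918475072896
```

```bash
cat > push.py <<'E'
from station import *
from h import *
np.set_printoptions(precision=2,suppress=True)
def favg(n=8):
    F=[]
    for i in range(n):
        s=read_state();F.append(np.append(R2.T@s["force"][:2],s["force"][2]));wait(.012)
    return np.mean(F,0),C(s["tcp_pos"]),s["t"]
E
python3 - <<'E'
from push import *
x=41.0
while x>31.2:
    x-= 1.0 if x>34.5 else 0.35
    y=-16+ (41-x)/8.9*3.2
    hit=move_l(W(x,y,89),rate=12,max_force=6)
    f,p,t=favg()
    print(round(x,2),hit,f,p,round(t,2))
    if f[0]>7.5 and x<36: break
    if np.linalg.norm(f)>10: print("high");break
E
```

```text
40.0 False [ 4.5  -0.71 -0.69] [ 40.19 -15.7   88.9 ] 7.6
39.0 False [ 4.06 -1.61 -0.86] [ 38.92 -15.36  88.92] 7.92
38.0 False [ 3.53 -2.77 -0.53] [ 37.84 -15.08  88.97] 8.23
37.0 False [ 2.87 -1.83 -0.15] [ 36.81 -14.56  88.97] 8.55
36.0 False [ 3.13 -2.31 -0.42] [ 35.92 -14.17  89.  ] 8.87
35.0 False [ 1.07 -0.99  1.03] [ 34.53 -13.46  88.81] 9.18
34.0 False [-0.08  0.18 -0.12] [ 33.27 -13.05  88.58] 9.5
33.65 False [ 3.22 -0.4  -3.04] [ 34.03 -13.31  88.9 ] 9.82
33.3 False [ 1.45  0.48 -1.12] [ 32.91 -13.09  88.9 ] 10.13
32.95 False [ 3.78  0.21 -2.84] [ 33.38 -13.18  89.14] 10.45
32.6 False [ 3.9   0.22 -2.37] [ 32.72 -12.99  89.07] 10.77
32.25 False [ 3.97 -0.01 -2.19] [ 32.36 -12.89  89.07] 11.08
31.9 False [ 4.2   0.3  -2.31] [ 31.94 -12.7   89.04] 11.4
31.55 False [ 4.84  0.01 -2.3 ] [ 31.74 -12.64  89.08] 11.72
31.2 False [ 6.07 -0.4  -3.19] [ 31.7  -12.62  89.14] 12.03
```

Run:
```python
from push import *
print(move_l(W(31.0,-12.6,89),rate=12,max_force=6))
print(favg())
wait(1)
print(favg())
p=read_camera("top"); cv2.imwrite("pics/t2.png",cv2.resize(p["pixels"][170:260,240:420],None,fx=4.4,fy=4.4,interpolation=cv2.INTER_CUBIC))
p=read_camera("side"); cv2.imwrite("pics/s2.png",cv2.resize(p["pixels"][190:340,130:280],None,fx=4,fy=4,interpolation=cv2.INTER_CUBIC))
```

```text
False
(array([ 6.62,  0.3 , -3.43]), array([ 31.65, -12.64,  89.18]), 12.35)
(array([ 6.64, -0.04, -3.5 ]), array([ 31.64, -12.62,  89.15]), 13.4167)
```

View pics/t2.png

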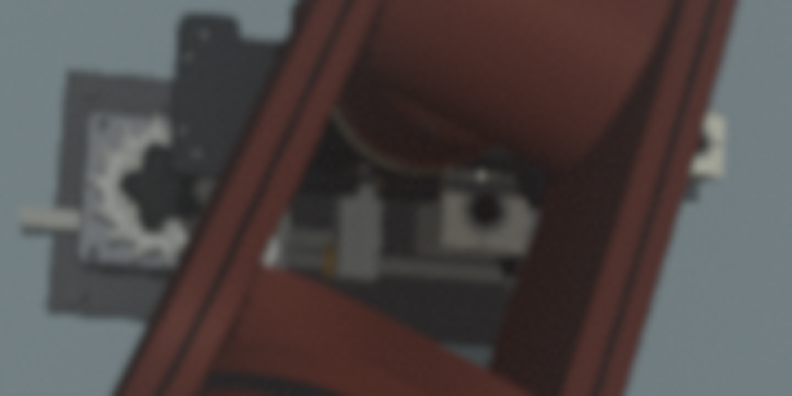

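View pics/s2.png

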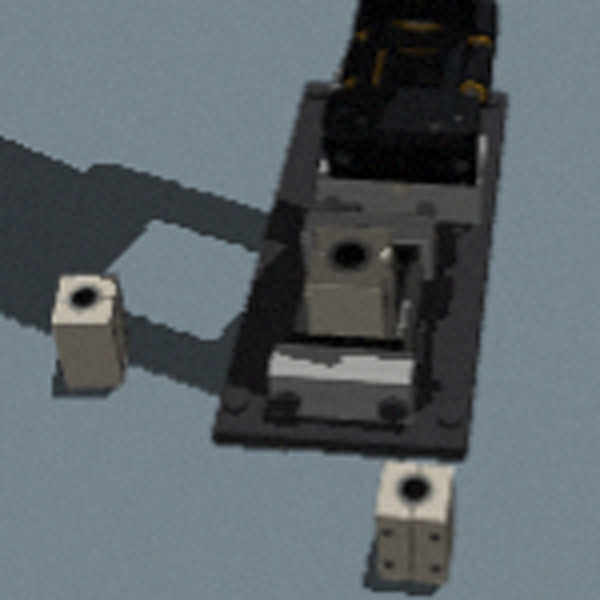

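Run:
```python
from push import *
wait(2.5)
print(favg())
p=read_camera("top"); a=cv2.imread("pics/t2.png");b=cv2.resize(p["pixels"][170:260,240:420],None,fx=4.4,fy=4.4,interpolation=cv2.INTER_CUBIC)
cv2.imwrite("pics/t3.png",b); print(cv2.absdiff(a,b).max())
A=np.float32(cv2.cvtColor(a,6))[200:270,325:400];B=np.float32(cv2.cvtColor(b,6))[200:270,325:400]
print(cv2.phaseCorrelate(A,B)); 
# jaw edges in clamp frame at z46
for u in (341,381): 
    q=onz('top',(240+u/4.4-.4,170+235/4.4-.4),46); print(C(q))
```

```text
(array([ 6.64,  0.1 , -3.65]), array([ 31.63, -12.61,  89.14]), 16.0833)
5
((0.47102919766052054, 0.01061218084453941), 0.6492433569166396)
[-15.03 -18.42  46.  ]
[-13.45 -39.71  46.  ]
```

View pics/t3.png

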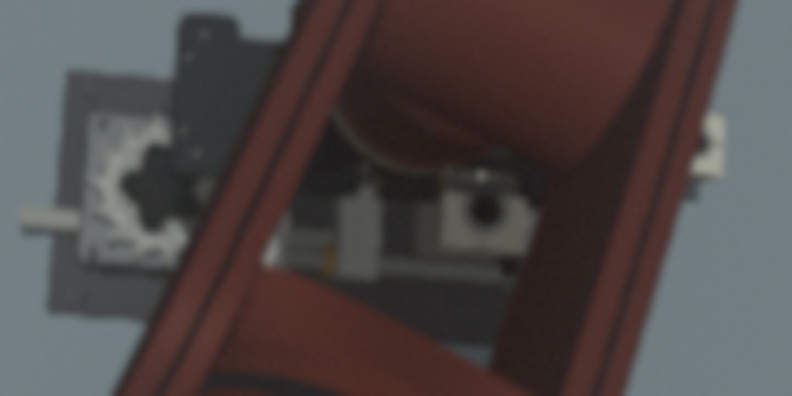

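Run:
```python
from push import *
move_l(W(41,-15.5,89),rate=30); move_l(W(55,-15.5,89),rate=80)
print(favg(3))
move_l(W(55,-15.5,170),rate=150)
release()
A=down(TH+np.pi/2)
b=np.array([494.3,-271])
print(C([*b,0]))
goto(np.append(b-np.array([0,25]),185),A)
for i,dy in enumerate((-25,)):
    p=read_camera("wrist"); cv2.imwrite("pics/w3.png",p["pixels"])
    print([(d["position"],d["p"]) for d in place_of(p,"block")])
    np.savez("w3.npz",k=p["intrinsics"],d=p["distortion"],v=p["view"])
p=read_camera("side"); cv2.imwrite("pics/s3.png",p["pixels"])
print(read_state()["t"])
```

```text
(array([ 0.19, -0.09, -0.29]), array([ 54.76, -15.44,  88.82]), 16.9833)
[  0.05 -88.88   0.  ]
[([530.9, -395.5, -3.2], 0.87), ([351.4, -271.5, 2.1], 0.77), ([491.7, -272.6, 9.6], 0.64)]
20.9
```

View pics/w3.png

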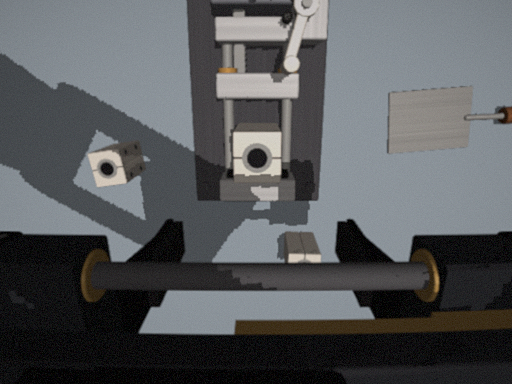

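View pics/s3.png

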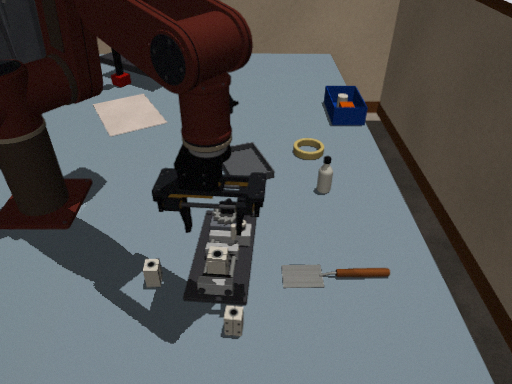

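Run:
```python
from h import *
np.set_printoptions(precision=1,suppress=True)
z=np.load("w3.npz");w=dict(intrinsics=z["k"],distortion=z["d"],view=z["v"])
print(tri([(w,(257,158)),('top',(350.5,217.6)),('side',(217.1,253.9))]))
for uv,h in (((257,158),82),((234,175),82),((282,175),82),((235,134),82),((280,134),82)): q=onz(w,uv,h);print(q,C(q))
for uv in ((218,97),(298,97),(218,75),(222,172),(293,172)): q=onz(w,uv,46);print('jaw',C(q))
```

```text
(array([ 494.5, -270.1,   79.9]), [np.float64(1.4327902971021367), np.float64(0.6793733154946561), np.float64(0.8752192555515573)])
[ 495.9 -269.1   82. ] [  1.5 -86.8  82. ]
[ 475.3 -281.7   82. ] [ -17.9 -101.3   82. ]
[ 515.4 -285.5   82. ] [  22.4 -101.4   82. ]
[ 480.1 -247.7   82. ] [-16.2 -67.   82. ]
[ 516.3 -251.1   82. ] [ 20.2 -67.   82. ]
jaw [-33.5 -38.7  46. ]
jaw [ 38.1 -38.8  46. ]
jaw [-32.8 -19.9  46. ]
jaw [ -32.3 -108.1   46. ]
jaw [  35.6 -108.2   46. ]
```

Run:
```python
from push import *
A=down(TH+np.pi/2)
b=np.array([494.8,-270.5])
move_l([*b,130],A,rate=150)
print(move_l([*b,60],rate=70,max_force=6))
wait(.2);print(favg(4))
grasp(20); 
print(favg(4),read_state()["grip_width"])
print(move_l([*b,75],rate=25,max_force=8))
f=favg(4);print(f,read_state()["grip_width"])
if f[1][2]>73: move_l([*b,190],rate=120)
print(favg(6),read_state()["grip_width"])
p=read_camera("side"); cv2.imwrite("pics/s4.png",p["pixels"])
p=read_camera("wrist"); cv2.imwrite("pics/w4.png",p["pixels"])
```

```text
False
(array([-0.11,  0.34, -0.38]), array([  0.81, -88.5 ,  60.5 ]), 22.8333)
(array([-0.07, -0.  ,  0.13]), array([  0.49, -88.34,  60.  ]), 23.7083) 39.645054485868194
False
(array([ 0.53,  0.54, -0.8 ]), array([  0.52, -88.33,  75.03]), 24.4917) 40.26312493909828
(array([ 0.23,  0.52, -0.87]), array([ -0.17, -87.95, 188.74]), 25.65) 39.86335573140374
```

View pics/s4.png

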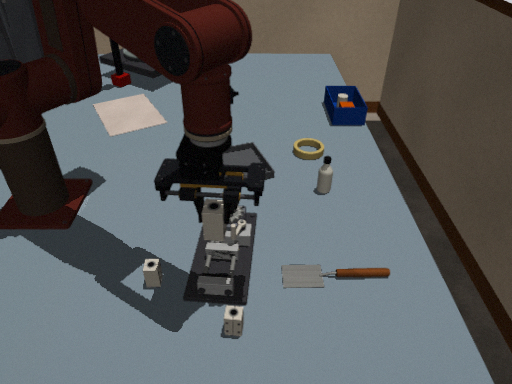

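View pics/w4.png

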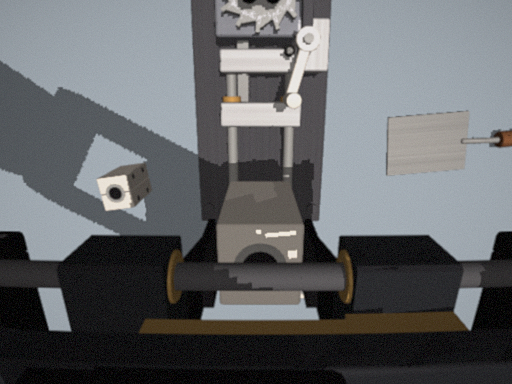

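Run:
```python
from push import *
A=down(TH+np.pi/2)
t=np.array([547,180.])
goto([*t,190],A)
p=read_camera("side"); cv2.imwrite("pics/s5.png",p["pixels"])
print(place_of(p,"tray")[:1])
move_l([*t,75],rate=110)
wait(.2)
print(favg(4),read_state()["grip_width"],read_state()["tcp_pos"])
print(move_l([*t,58],rate=30),)
wait(.2)
print(move_l([*t,46],rate=8,max_force=3))
print(favg(6),read_state()["grip_width"],read_state()["tcp_pos"])
p=read_camera("side"); cv2.imwrite("pics/s6.png",cv2.resize(p["pixels"][90:240,160:340],None,fx=4,fy=4,interpolation=cv2.INTER_CUBIC))
```

```text
[{'position': [545.4, 181.2, 3.6], 'p': 0.96}]
(array([ 0.04, -0.03, -1.48]), array([ 11.11, 365.21,  75.72]), 28.9333) 40.07251116439206 [547.46 180.1   75.68]
False
True
(array([-0.33, -0.3 ,  4.81]), array([ 10.59, 365.06,  51.93]), 30.75) 40.03722536503664 [546.92 179.98  51.91]
```

View pics/s6.png

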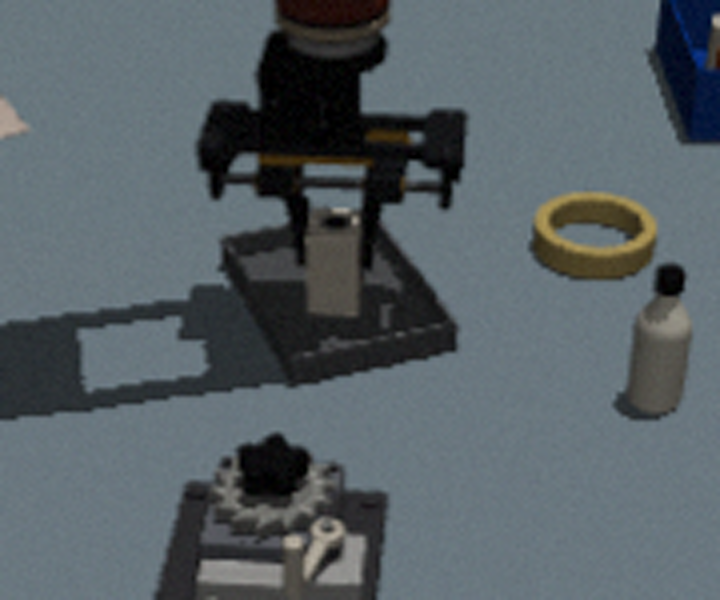

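View pics/s5.png

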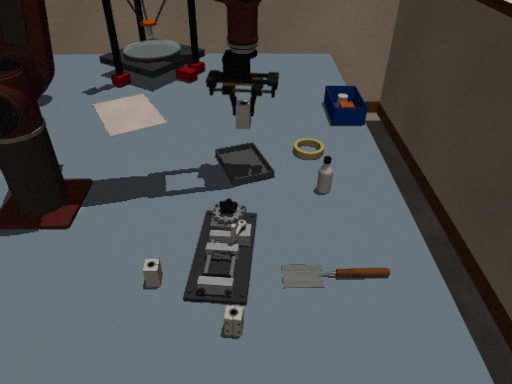

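Contact came at TCP z 51.9, against 52 expected. The block is upright over the middle of the tray, with its base at about (333,310) in the enlarged crop. I'll release it now.

Run:
```python
from push import *
release()
move_l([547,180,140],rate=100)
goto([480,60,260],down(TH+np.pi/2))
wait(.3)
p=read_camera("side"); cv2.imwrite("pics/s7.png",p["pixels"])
print([(d["position"],d["p"]) for d in place_of(p,"block")],read_state()["t"],read_state()["force"])
p=read_camera("top"); cv2.imwrite("pics/t7.png",p["pixels"])
```

```text
[([531.3, -394.7, -3.8], 0.98), ([547.6, 179.9, 3.4], 0.89), ([352.8, -271.6, 0.8], 0.76)] 34.0333 [-0.05 -0.08  0.61]
```

View pics/s7.png

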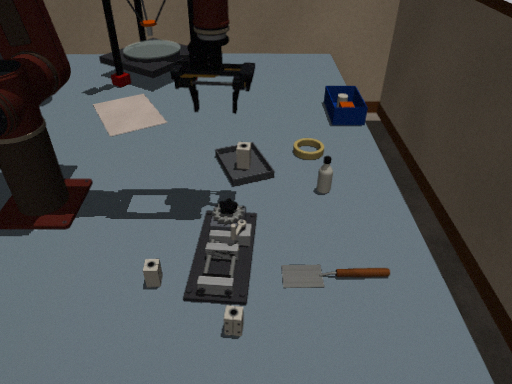

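View pics/t7.png

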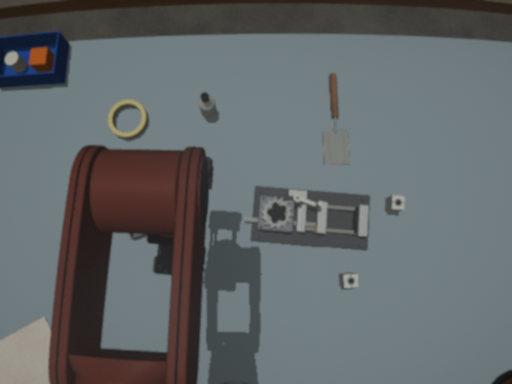

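The block stands upright in the tray at side pixel (243,156). The tape, glue and scraper are at the same pixels as at the start.

Run:
```python
from station import *
job_done(); print(read_state()["t"])
```

```text
the job is handed in; nothing more can be done
the job is handed in; nothing more can be done
```

The block is out of the clamp and standing upright in the middle of the tray. I handed the job in at about 34 s of the 61 s allowed.

- **Pawl and jaw:** I felt for the post from +x with closed fingertips; it was at about clamp x 25.5. I then eased it about 9.4 mm inward to the rubber stop. The averaged force on the tool was about 7.5 N at most, against the 15 N limit. I held the pawl off until two pictures 2.5 s apart showed the jaw no longer moving. By then it had backed about 27 mm.
- **Block:** I gripped it by its free x faces at 20 N and lifted it straight up. It touched the tray floor at tool-point (TCP) height 51.9 mm, where 52 was expected, and I released it there.
- **Last checks:** The side picture shows the block upright at about (547, 180, 3), and nothing was touching the gripper. The tape, glue, scraper and look-alike blocks look unmoved. In the last top picture the arm hid the tray, so the final placing was checked from the side view only.
- **Disagreements:** The wrist camera put things about 2–3 mm further towards clamp +y than the other cameras. That is slightly more than the stated calibration accuracy. The side and top cameras also differed by about 5 mm in y on the base plate's corners. Neither affected the result.

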